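# Lock the fixture slide by feeling for the hidden bolt hole

### The arm

A 7-joint arm with a two-finger parallel gripper is mounted at the origin on the work surface. World frame = base frame: x ahead of the robot, y to its left, z up, the work surface at z = 0. Lengths are in m, angles in rad, forces in N, time in s.
With the tool pointing down it reaches from about 0.4 to 0.875 m from the base axis. Payload 6.5 kg.
Tool frame: the origin (TCP) lies on the front face of the gripper's body, between the roots of the fingers; the fingertips stand 64 mm ahead of it and the grasp point (between the pads) lies 45 mm ahead of it; x points along the fingers, y is the direction in which the jaws open and shut, and the axes are right-handed (so a half turn about x gives the same grasp; the last joint's range is limited). The gripper opens to 88 mm and grips with 3 to 60 N. Pads are 18 mm wide; open, the fingers measure 123 mm over their backs; the gripper's body (75 mm by 187 mm) begins 45 mm behind the grasp point.
Start: joints at [-0.066, 0.536, -0.004, 1.538, 0.003, 1.067, -0.071], TCP at [0.65, 0, 0.303] pointing down, gripper open.
Joint ranges: [-2.7, 2.7], [-0.37, 2.16], [-1.27, 1.26], [0.24, 2.4], [-1.31, 4.45], [0.19, 1.91], [-2.76, 2.76]. Speed limits (rad/s): [2.39, 2.39, 3.14, 3.14, 3.14, 3.14, 3.14].

### API

Orientations are given as a unit quaternion [x, y, z, w].
In Python, from cell import * gives the robot as it stands.
- The arm moves only by the tool servo_tool, never from a script. Its argument "steps" is one flat list of numbers, 6 for each row, row after row: the shift along the tool's x, y, z in mm, then the turn, a rotation vector about the tool's x, y, z in rad. In form: [dx, dy, dz, wx, wy, wz, dx, dy, dz, wx, wy, wz, ...]. A call has 1 to 8 rows; each row is the pose to reach, as a shift and turn from the pose commanded when the call began, along the tool's axes at that moment; what a row does not reach only later rows make up. A row lasts 1/10 s, in which the tool goes at most 50 mm and 8.59 degrees, less where a joint would pass 70% of its speed; a pose out of reach is approached as far as the arm can. A call with a gripper value outside its range is refused whole. "jaw" is the finger opening in mm, from 0 to 88.1, set as the call begins (left out, the last holds). The fingers move at their own pace and stop on an object; "newtons" is the grip in N (left out, the last holds). Time passes only in rows, so rows that repeat a pose let the fingers close. It gives the time, the measured TCP pose, the force and the opening at its end, in the units of the state.
- read_state(): the state, without advancing time (a new reading comes with each control period).
- capture(name): name is "scene" or "side" or "wrist"; returns the picture (400x640x3 uint8, blue, green, red); there is no depth.
- camera_model(name): a dict with "mtx" (3x3 intrinsics, pixels), "distortion" ([k1, k2, p1, p2, k3] as OpenCV has them; the pictures are not rectified), "origin" and "attitude" of the camera in the world. Camera axes: x right, y up, looking along -z (the intrinsics and any distortion apply to the point x, -y, -z); pixel columns grow to the right and rows downward; lengths in m; the calibration is good to about 2 mm. A picture is of the moment at which its call begins: read the wrist's pose just before it. camera_model takes no time and is no camera call; for the wrist camera it gives the pose at the moment of the call.
- sign_off(): hands the job in, once; it reports no verdict.
The state is a dict: "time_s": time; "joint_positions": joint angles; "qvel": joint speeds; "joint_efforts": joint torques, N m; "eef_pos": TCP position; "tool_rot": TCP orientation; "wrist_force": force on the tool from outside, world axes, zero at the start; "ft_torque": the same for the moment, N m; "grip_width": finger opening in m.
Only numpy, scipy, OpenCV 4.12 (cv2) and the standard library are available. Lean on these libraries where they do the work, as an engineer would, in place of code of your own. Each camera call takes 0.05 s, during which the arm holds its last target.

### The job

Lock the slide inside the yellow bench fixture: pick up the red-handled bolt, reach its steel rod into the opening under the fixture's hood, feel sideways along the sprung strip hidden in there until you find its one hole, and push the bolt fully home, so that its handle meets the hood. Press gently, without ramming the fixture, leave the bolt there upright, and do not disturb the can, the hammer and the cup.

Things in the scene. Friction and masses are not known exactly. Their poses are not given: they have to be found in the camera images.
- bolt_handle (a point): Loose bolt, 0.25 kg, standing on its handle's foot: an upright red block 24 x 24 x 75 mm tall; from its +x face a steel rod (14 mm diameter, 80 mm long) sticks out level, its axis 10 mm above the foot. This point: centre of the handle, 37.5 mm above the foot; x along the rod to its tip, z up, y across the handle (grip the y faces).
- bolt_tip (a point): Centre of the free end of the bolt's rod: 92 mm ahead (+x of the bolt) of the handle's axis, 27.5 mm below the handle's centre. Axes as for the handle.
- fixture: Yellow fixture, fixed, 200 mm wide (y), hood top at 52 mm, at the back a clamp bar on it to 72 mm and a black hand wheel. Origin on the bench under the middle of its hood's front edge; x points level into it (away from the robot), y left, z up. Hood underside 40 mm above the bench; opening below it: y = -42 to +42 mm. Bolt home: its handle's +x face meets the hood's front edge (rod tip at x = 80 mm).
- sill (a point): Point on the top face, 10 mm above the bench, of the fixture's steel sill plate, 20 mm in front of the hood edge, mid-width. The sill is 200 mm wide and runs level from x = -40 mm (fixture frame) to the fixture's back. The bolt's handle stands on it when home. Axes as the fixture's.
- strip_face (a point): Mid-width of the opening, 20 mm above the bench, at x = 45 mm of the fixture: here the hidden dark steel strip's front rests, upright, spanning the opening. Sprung: it yields to +x from about 2 N, 1 mm per newton, to a hard stop at 8 mm, and returns. Stiff sideways. Axes as the fixture's. This is not the hole.
- strip_span (a point): Mid-width of the opening, 45 mm behind the hood's front edge, 31 mm above the bench: height of the top of the strip's one hole, which goes straight through along x, is 17 mm wide (y) and reaches down to the sill. Its middle lies anywhere from y = -26 to +26 mm of here; it is not measured. Strip 12 mm thick, free room behind it to x = 97 mm of the fixture.
- can_center (a point): Green can, loose, 60 mm diameter, 100 mm tall; point at its centre. To be left alone.
- hammer_grip (a point): Hammer lying on the bench, loose; point on its handle at the grip. To be left alone.
- cup_center (a point): Aluminium cup, loose, 70 mm diameter, 90 mm tall; point at its centre. To be left alone.
Not all that is in view belongs to the job. Several things look just like the part that bears bolt_handle: the one meant starts farthest from the robot's base.

How it is judged:
By the outcome, as a careful person would: the job done as asked, in the order asked, and still so for the second after the job is handed in, with the robot touching nothing.
It also fails if it takes over 48 s, if anything falls off the work surface, if the arm or the gripper's body presses on something with over 40 N, if the wrist force passes 120 N, or if a joint passes its speed limit or range.

## Working session

There is one attempt and no reset: what is moved stays moved. The work goes in short steps, Python scripts to look and compute and a tool call to move; the robot and the scene stay as the last step left them, time stands still between calls to the robot, and variables do not carry over. Pictures are saved under pics/ and viewed, and the job is handed in when it is done.

Besides the shell and the picture viewer there is one more tool, called after "Emit:" as name(argument=value, ...) on one line, values as JSON. servo_tool: Moves the arm, as the interface text tells. Its arguments: {"type":"object","properties":{"steps":{"type":"array"},"jaw":{"type":"number"},"newtons":{"type":"number"}},"required":["steps"]}

```bash
ls; mkdir -p pics; python3 - <<'E'
from cell import *
import cv2
s=read_state();print(s)
for n in ["scene","side","wrist"]:
    m=camera_model(n);print(n,m)
    cv2.imwrite(f"pics/{n}0.png",capture(n))
E
```

```text
pics
{'time_s': 0.0, 'joint_positions': array([-0.06618351,  0.53717223, -0.00444054,  1.53884306,  0.00261493,
        1.06730814, -0.07122188]), 'qvel': array([ 0.0001787 , -0.00139653, -0.0009992 , -0.00049921, -0.00025971,
       -0.00045774, -0.00136439]), 'joint_efforts': array([-1.69933578e-04, -5.70981932e+01,  9.90184285e-01, -2.51597965e+01,
       -5.62433247e-02,  1.80829730e-02,  2.02785413e-04]), 'eef_pos': array([ 6.49502708e-01, -2.16491382e-05,  3.01846767e-01]), 'tool_rot': array([-0.49952466, -0.5004056 ,  0.50045378, -0.49961522]), 'wrist_force': array([-0.55178253,  0.08749435,  0.9598624 ]), 'ft_torque': array([-0.03252461,  0.05749616,  0.01866006]), 'grip_width': 0.08771731780616854}
scene {'mtx': array([[438.72261463,   0.        , 318.84414263],
       [  0.        , 438.72261463, 202.62641531],
       [  0.        ,   0.        ,   1.        ]]), 'distortion': array([0.02372745, 0.        , 0.        , 0.        , 0.        ]), 'origin': array([ 1.3632179 , -0.08079234,  0.86675703]), 'attitude': array([0.2957517 , 0.26487845, 0.59305127, 0.70047165])}
side {'mtx': array([[404.34054439,   0.        , 322.65726088],
       [  0.        , 404.34054439, 197.1420675 ],
       [  0.        ,   0.        ,   1.        ]]), 'distortion': array([-0.05892447,  0.        ,  0.        ,  0.        ,  0.        ]), 'origin': array([ 0.44008253, -0.75881736,  0.76749991]), 'attitude': array([ 0.40861664, -0.02831716, -0.03889989,  0.91143699])}
wrist {'mtx': array([[347.34667615,   0.        , 318.61194143],
       [  0.        , 347.34667615, 194.40707839],
       [  0.        ,   0.        ,   1.        ]]), 'distortion': array([-0.07792452,  0.        ,  0.        ,  0.        ,  0.        ]), 'origin': array([0.65001575, 0.08437067, 0.38390839]), 'attitude': array([-1.63883390e-01,  3.52648974e-04, -4.26463894e-05,  9.86479654e-01])}
```

View pics/scene0.png

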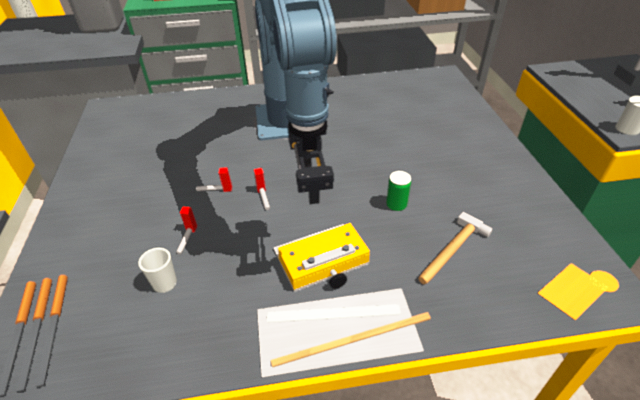

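View pics/side0.png

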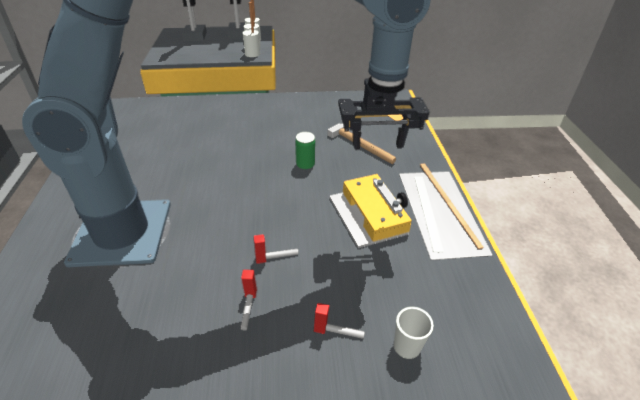

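View pics/wrist0.png

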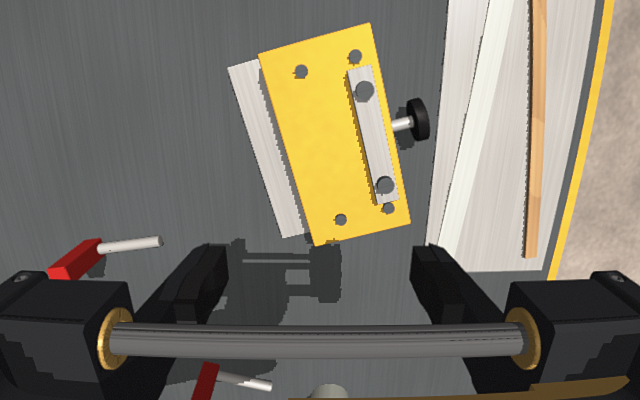

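```bash
cat > h.py <<'E'
import numpy as np,cv2
from scipy.spatial.transform import Rotation as R
def ray(m,uv):
    p=cv2.undistortPoints(np.array([[uv]],float),m['mtx'],m['distortion'])[0,0]
    d=R.from_quat(m['attitude']).apply([p[0],-p[1],-1]); return np.array(m['origin']),d
def onz(m,uv,z):
    o,d=ray(m,uv); return o+d*(z-o[2])/d[2]
def tri(rs):
    A=0;b=0
    for o,d in rs:
        d=d/np.linalg.norm(d);P=np.eye(3)-np.outer(d,d);A=A+P;b=b+P@o
    return np.linalg.solve(A,b)
def proj(m,X):
    X=np.atleast_2d(np.array(X,float));c=R.from_quat(m['attitude']).inv().apply(X-m['origin'])
    c=c*[1,-1,-1]
    return cv2.projectPoints(c,np.zeros(3),np.zeros(3),m['mtx'],m['distortion'])[0][:,0]
def crop(src,dst,x0,y0,x1,y1,k):
    im=cv2.imread(src)[y0:y1,x0:x1];cv2.imwrite(dst,cv2.resize(im,None,fx=k,fy=k,interpolation=cv2.INTER_CUBIC))
E
python3 - <<'E'
from h import *;from cell import *
crop("pics/side0.png","pics/c1.png",220,220,380,340,5)
crop("pics/wrist0.png","pics/c2.png",210,10,440,260,2.4)
crop("pics/scene0.png","pics/c3.png",160,150,300,260,5)
for n,l in {"side":[(322,332),(249,296),(260,262)],"scene":[(188,228),(225,190),(261,190)]}.items():
    for p in l: 
        q=onz(camera_model(n),p,0.0);print(n,p,q,np.hypot(*q[:2]))
E
```

```text
side (322, 332) [ 0.49520708 -0.32263874  0.        ] 0.5910379088392325
side (249, 296) [ 3.40362530e-01 -2.20991430e-01  1.11022302e-16] 0.4058125972793185
side (260, 262) [ 0.36313448 -0.12492249  0.        ] 0.38402119686360353
scene (188, 228) [ 0.48597073 -0.32219209  0.        ] 0.5830740084983118
scene (225, 190) [ 3.45079062e-01 -2.21877277e-01 -1.11022302e-16] 0.41025490247058605
scene (261, 190) [ 0.36437251 -0.11551687  0.        ] 0.3822453092347761
```

View pics/c1.png

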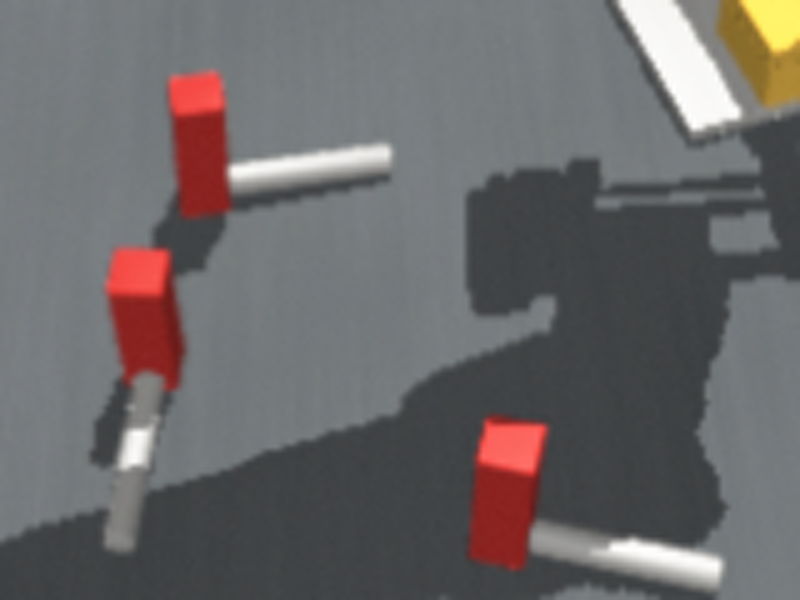

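View pics/c2.png

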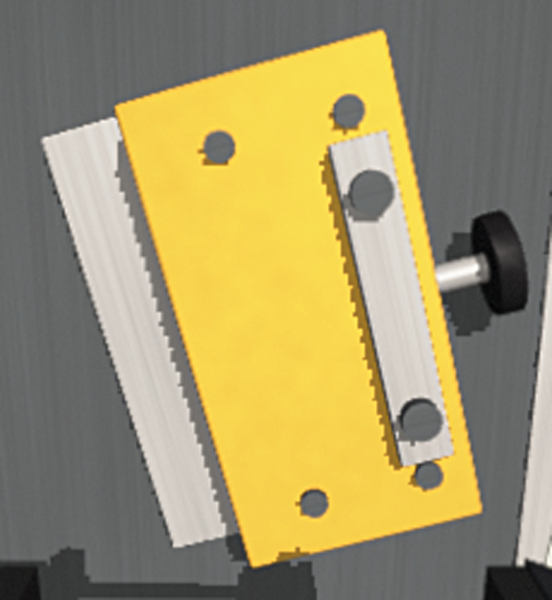

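View pics/c3.png

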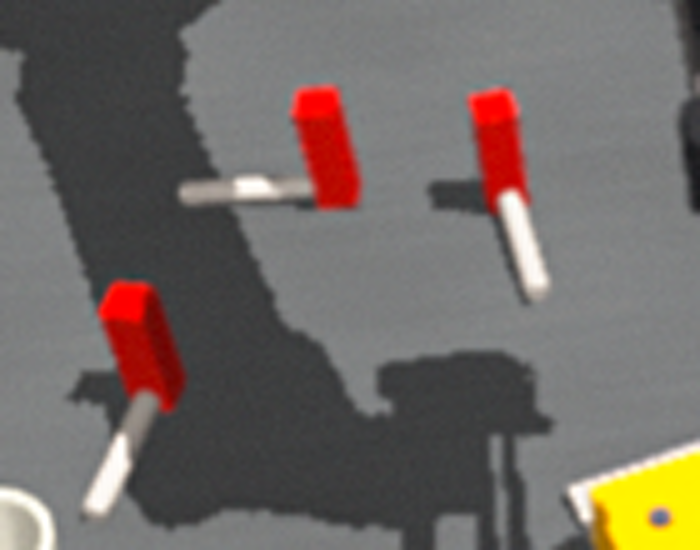

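```bash
python3 - <<'E'
from h import *;from cell import *
S=camera_model("side");C=camera_model("scene");W=camera_model("wrist")
print("top",tri([ray(S,(322.2,308.6)),ray(C,(186.2,210.6))]),onz(S,(322.2,308.6),.075),onz(C,(186.2,210.6),.075))
print("tip",tri([ray(S,(363.9,334.8)),ray(C,(178.6,252.6))]),onz(S,(363.9,334.8),.01),onz(C,(178.6,252.6),.01))
fl,fr,br,bl=[onz(W,p,.052) for p in [(258.3,53.3),(314.6,246.2),(410.8,223.8),(370,22.5)]]
sl,sr=[onz(W,p,.01) for p in [(227.5,67.1),(282.9,238.3)]]
for n,p in zip("fl fr br bl sl sr".split(),[fl,fr,br,bl,sl,sr]):print(n,p)
print("w",np.linalg.norm(fl-fr),np.linalg.norm(br-bl),np.linalg.norm(sl-sr))
f=lambda a,b:np.degrees(np.arctan2(*( (a-b)[[1,0]])))-90
print(f(fl,fr),f(bl,br),f(sl,sr),np.degrees(np.arctan2(*(bl-fl)[[1,0]])),np.degrees(np.arctan2(*(br-fr)[[1,0]])))
print((fl+fr)/2,(sl+sr)/2)
E
python3 -c "
from h import *
crop('pics/side0.png','pics/c4.png',320,160,420,250,8)
crop('pics/scene0.png','pics/c5.png',265,215,385,300,6.5)"
```

```text
top [ 0.49463755 -0.31124296  0.07170888] [ 0.4949605  -0.31442596  0.075     ] [ 0.4971236  -0.30964143  0.075     ]
tip [ 0.57950657 -0.33953427  0.00757348] [ 0.57969593 -0.34198329  0.01      ] [ 0.58067939 -0.3380073   0.01      ]
fl [0.59567193 0.10505842 0.052     ]
fr [ 0.64560431 -0.08743625  0.052     ]
br [ 0.74637939 -0.06158891  0.052     ]
bl [0.69516627 0.13085218 0.052     ]
sl [0.55639084 0.09465563 0.01      ]
sr [ 0.60729543 -0.09870716  0.01      ]
w 0.19886538628824107 0.19913902911539386 0.19995110977277042
14.54180550007905 14.902365106703968 14.749008690517186 14.533874141033785 14.38543912628914
[0.62063812 0.00881109 0.052     ] [ 0.58184313 -0.00202577  0.01      ]
```

View pics/c4.png

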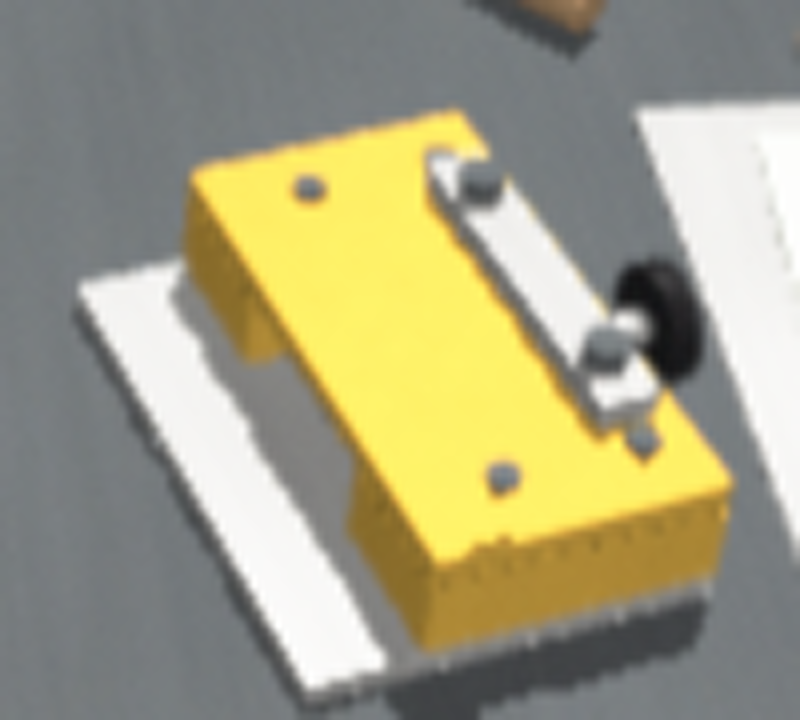

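View pics/c5.png

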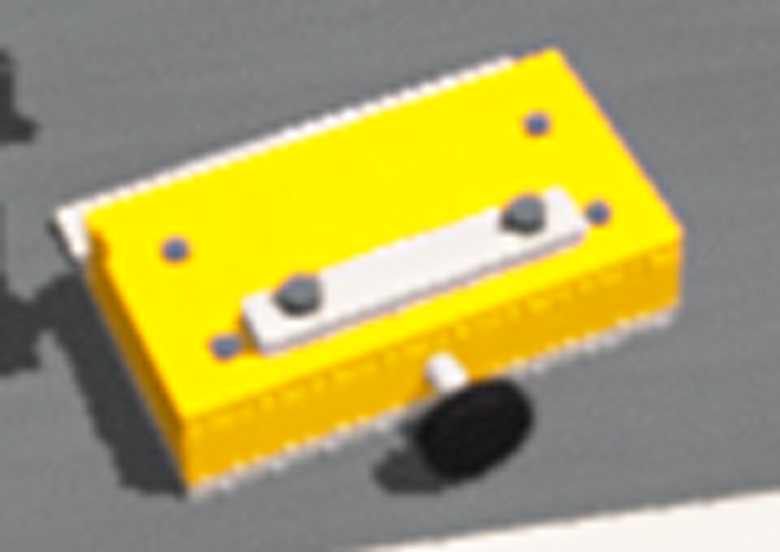

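```bash
cat >> h.py <<'E'
def plan(s,pos,yaw):
    """shift (tool mm) & rotvec to reach TCP pos with tool down, tool y along fixture/bolt y dir of given yaw(deg) """
    Rc=R.from_quat(s['tool_rot'])
    out=[]
    for sg in (1,-1):
        y=np.radians(yaw);yy=sg*np.array([-np.sin(y),np.cos(y),0]);x=np.array([0,0,-1.]);M=np.c_[x,yy,np.cross(x,yy)]
        out.append((Rc.inv().apply(np.array(pos)-s['eef_pos'])*1000,(Rc.inv()*R.from_matrix(M)).as_rotvec()))
    return out
E
python3 - <<'E'
from h import *;from cell import *
s=read_state();np.set_printoptions(precision=4,suppress=True)
print(R.from_quat(s['tool_rot']).as_matrix())
for o in plan(s,[.494,-.312,.25],-18.3):print(o)
S=camera_model("side");C=camera_model("scene")
print("cup rim",onz(S,(414,323),.09),onz(C,(156,257),.09))
F=np.array([.6206,.0086,0]);y=np.radians(14.6);ex=np.array([np.cos(y),np.sin(y),0]);ey=np.array([-np.sin(y),np.cos(y),0])
print("side proj hood fr/fl, sill r/l",proj(S,[F-.1*ey+[0,0,.052],F+.1*ey+[0,0,.052],F-.04*ex-.1*ey+[0,0,.01],F-.04*ex+.1*ey+[0,0,.01]]), "read",(374.6,230),(344,181.3),(358.5,246.5),(330,195.5))
E
```

```text
[[-0.0013  1.      0.    ]
 [-0.0001  0.     -1.    ]
 [-1.     -0.0013  0.0001]]
(array([  52.2702, -155.5851,  311.9869]), array([-1.2514, -0.0007,  0.0012]))
(array([  52.2702, -155.5851,  311.9869]), array([1.8902, 0.0013, 0.0008]))
cup rim [ 0.6637 -0.3703  0.09  ] [ 0.6581 -0.3644  0.09  ]
side proj hood fr/fl, sill r/l [[374.6309 229.7627]
 [343.8054 180.729 ]
 [358.3562 245.1998]
 [329.9564 195.0358]] read (374.6, 230) (344, 181.3) (358.5, 246.5) (330, 195.5)
```

Emit:
servo_tool(steps=[5,-20,40,-0.15,0,0,12,-40,80,-0.3,0,0,20,-60,120,-0.45,0,0,26,-80,160,-0.6,0,0,33,-100,200,-0.75,0,0,40,-120,240,-0.9,0,0,46,-140,280,-1.05,0,0,52,-156,312,-1.2,0,0], jaw=60)

```text
time_s: 0.95
eef_pos: [0.4921, -0.3146, 0.2503]
tool_rot: [0.129, 0.696, -0.129, 0.695]
wrist_force: [0.0, 0.2, 0.3]
grip_width: 0.0598
```

Emit:
servo_tool(steps=[0,0,0,-0.05,0,0,0,0,0,-0.05,0,0])

```text
time_s: 1.15
eef_pos: [0.493, -0.3132, 0.2503]
tool_rot: [0.114, 0.698, -0.114, 0.698]
wrist_force: [0.2, 1.4, -0.5]
grip_width: 0.0601
```

```bash
python3 - <<'E'
from h import *;from cell import *
s=read_state();print(s['time_s'],s['eef_pos'],s['wrist_force'])
m=camera_model("wrist");im=capture("wrist");cv2.imwrite("pics/w1.png",im)
import pickle;pickle.dump((s,m),open("w1.pkl","wb"))
E
```

```text
1.15 [ 0.49300806 -0.31318457  0.25026258] [ 0.18741006  1.43933984 -0.49561461]
```

View pics/w1.png

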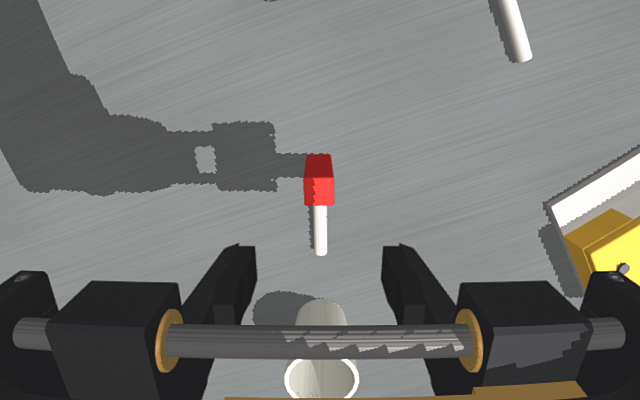

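```bash
python3 - <<'E'
from h import *
crop("pics/w1.png","pics/w1c.png",280,140,360,265,4.5)
E
```

```text
(no output)
```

View pics/w1c.png

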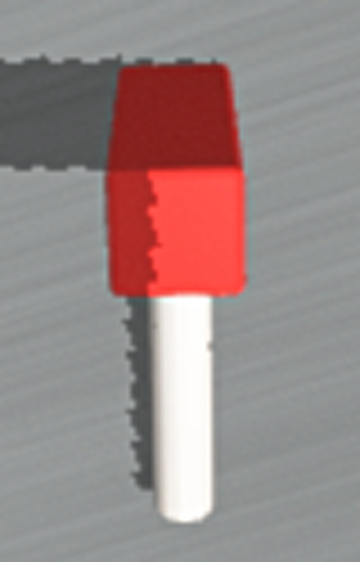

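```bash
python3 - <<'E'
from h import *;import pickle
s,m=pickle.load(open("w1.pkl","rb"));np.set_printoptions(precision=4,suppress=True)
g=lambda x,y,z:onz(m,(x/4.5+280,y/4.5+140),z)
P=[g(107,168,.075),g(241,168,.075),g(246,295,.075),g(111,295,.075)]
for p in P:print(p)
print([np.linalg.norm(P[i]-P[i-1]) for i in range(4)])
c=sum(P)/4;a=g(186,519,.010);print(c,a)
for d in (a-c,P[3]-P[0],P[2]-P[1]):print(np.linalg.norm(d[:2]),np.degrees(np.arctan2(d[1],d[0])))
d=P[1]-P[0];print(np.degrees(np.arctan2(d[1],d[0]))-90); d=P[2]-P[3];print(np.degrees(np.arctan2(d[1],d[0]))-90)
# base of back face
print(g(121,67,0),g(229,67,0))
print(R.from_quat(s['tool_rot']).as_matrix())
E
```

```text
[ 0.4799 -0.3207  0.075 ]
[ 0.4871 -0.299   0.075 ]
[ 0.5095 -0.3052  0.075 ]
[ 0.502  -0.3277  0.075 ]
[np.float64(0.02321219024734788), np.float64(0.022927002486639182), np.float64(0.023239280998027485), np.float64(0.023742236694123557)]
[ 0.4946 -0.3131  0.075 ] [ 0.5823 -0.3401  0.01  ]
0.09173781474980476 -17.056404754006678
0.02321219024734788 -17.58892868336891
0.023239280998027485 -15.5788266870674
-18.53169670524251
-18.53019319997688
[ 0.4787 -0.3203  0.    ] [ 0.4861 -0.2982  0.    ]
[[-0.0007  0.3177  0.9482]
 [ 0.0005  0.9482 -0.3177]
 [-1.      0.0002 -0.0008]]
```

Emit:
servo_tool(steps=[40,0,0,0,0,0,80,0,0,0,0,0,115,0,0,0,0,0,145,0.5,-0.5,0,0,0,162,0.5,-0.5,0,0,0,167,0.5,-0.5,0,0,0,167,0.5,-0.5,0,0,0], jaw=60)

```text
time_s: 1.9
eef_pos: [0.4943, -0.3109, 0.0839]
tool_rot: [0.113, 0.698, -0.113, 0.698]
wrist_force: [0.2, 0.8, 0.3]
grip_width: 0.0599
```

```bash
python3 - <<'E'
from h import *;from cell import *
s=read_state();print(s['time_s'],s['eef_pos'],s['wrist_force'],s['grip_width'])
cv2.imwrite("pics/w2.png",capture("side")); crop("pics/w2.png","pics/w2c.png",270,220,430,360,5)
E
```

```text
1.9 [ 0.49429366 -0.31089797  0.08390953] [0.20882169 0.7550274  0.34884432] 0.05989100646993162
```

View pics/w2c.png

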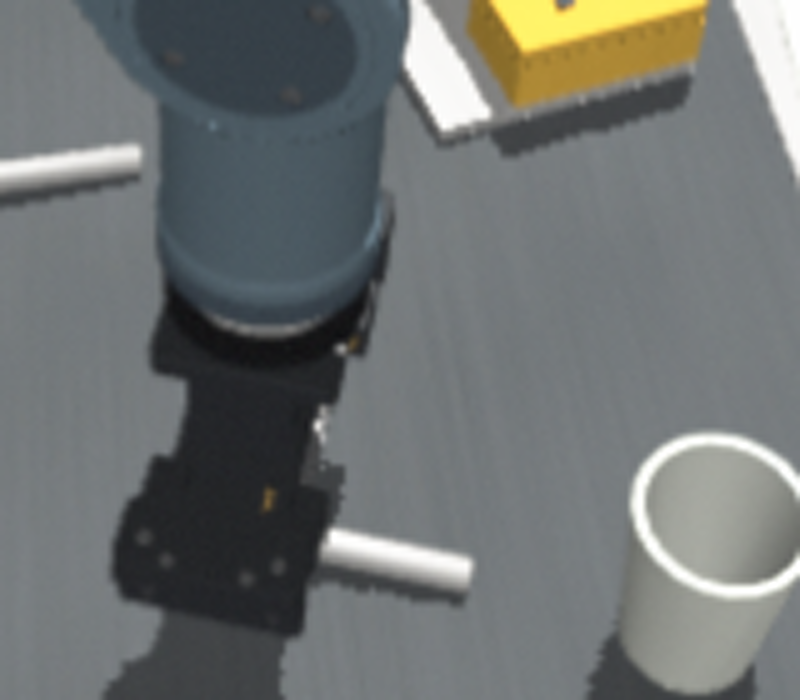

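Emit:
servo_tool(steps=[0,-2,-1,0,0,0,0,-2,-1,0,0,0])

```text
time_s: 2.15
eef_pos: [0.4925, -0.3138, 0.085]
tool_rot: [0.113, 0.697, -0.114, 0.699]
wrist_force: [-0.1, 0.2, -0.3]
grip_width: 0.0602
```

Emit:
servo_tool(steps=[0,0,0,0,0,0,0,0,0,0,0,0,0,0,0,0,0,0,0,0,0,0,0,0,0,0,0,0,0,0,0,0,0,0,0,0], jaw=10, newtons=50)

```text
time_s: 2.75
eef_pos: [0.4921, -0.3129, 0.0837]
tool_rot: [0.113, 0.698, -0.113, 0.698]
wrist_force: [-0.3, -0.3, 0.7]
grip_width: 0.0235
```

Emit:
servo_tool(steps=[-20,0,0,0,0,0,-50,0,0,0,0,0,-85,0,0,0,0,0,-105,15,-3,0,0,0,-105,45,-10,-0.1,0,0,-105,85,-20,-0.2,0,0,-105,125,-29,-0.3,0,0,-105,165,-38,-0.4,0,0])

```text
time_s: 3.55
eef_pos: [0.5075, -0.1429, 0.1884]
tool_rot: [-0.029, 0.707, 0.029, 0.706]
wrist_force: [1.1, -0.2, -2.5]
grip_width: 0.0236
```

```bash
python3 - <<'E'
from h import *;from cell import *
s=read_state();np.set_printoptions(precision=4,suppress=True)
print(s['time_s'],s['eef_pos'],s['wrist_force'],s['grip_width'],plan(s,[.5175,-.0472,.184],14.6))
E
```

```text
3.55 [ 0.5075 -0.1429  0.1884] [ 1.1117 -0.1703 -2.51  ] 0.023636418188057336 [(array([ 4.4233, 94.5729, 17.9175]), array([-0.1719, -0.0008, -0.0002])), (array([ 4.4233, 94.5729, 17.9175]), array([ 2.9697, -0.0003,  0.0012]))]
```

Emit:
servo_tool(steps=[0,35,7,-0.08,0,0,0,70,14,-0.17,0,0,0,94,18,-0.17,0,0,0,94,18,-0.17,0,0,0,94,18,-0.17,0,0])

```text
time_s: 4.05
eef_pos: [0.5182, -0.0492, 0.1884]
tool_rot: [-0.088, 0.702, 0.088, 0.701]
wrist_force: [0.3, 0.2, -2.6]
grip_width: 0.0238
```

```bash
python3 - <<'E'
from h import *;from cell import *
import pickle
s=read_state();np.set_printoptions(precision=4,suppress=True)
print(s['time_s'],s['eef_pos'],s['wrist_force'],s['grip_width'],plan(s,[.5175,-.0472,.097],14.6)[0])
m=camera_model("wrist");pickle.dump((s,m),open("w3.pkl","wb"));cv2.imwrite("pics/w3.png",capture("wrist"));cv2.imwrite("pics/s3.png",capture("side"))
crop("pics/s3.png","pics/s3c.png",220,120,430,270,3.8)
E
```

```text
4.05 [ 0.5182 -0.0492  0.1884] [ 0.2843  0.1611 -2.6021] 0.023843309168652523 (array([91.3598,  2.0691, -0.041 ]), array([-0.0045, -0.0011,  0.0001]))
```

View pics/w3.png

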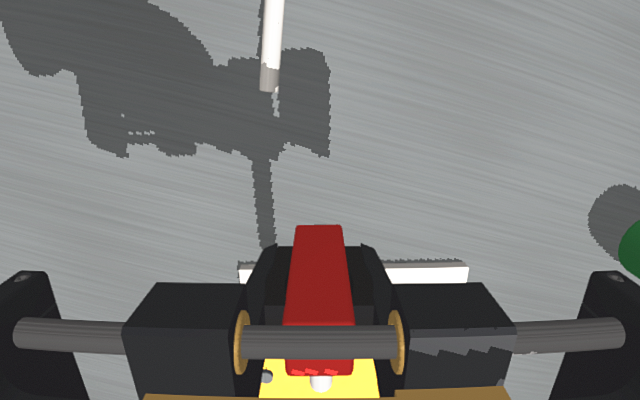

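View pics/s3c.png

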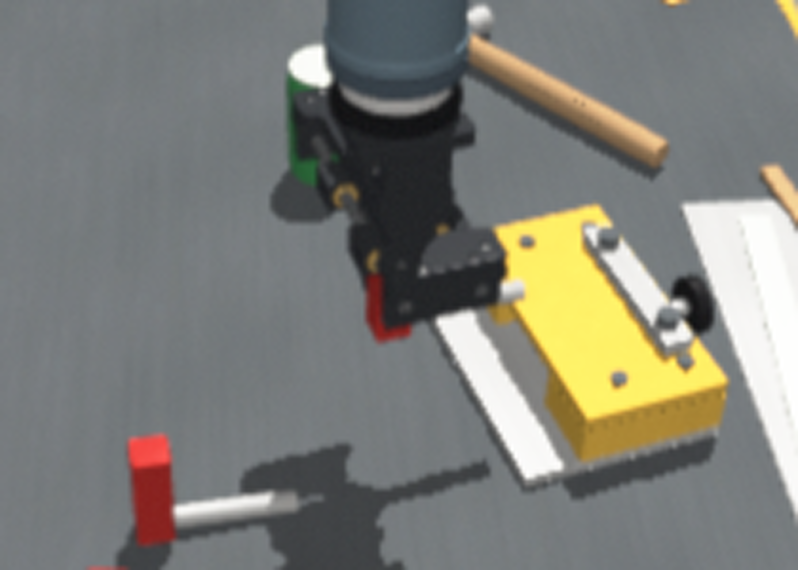

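```bash
python3 - <<'E'
from h import *;from cell import *
S=camera_model("side");C=camera_model("scene")
c=(onz(S,(305.5,139),.1)+onz(C,(400,177),.1))/2;print(onz(S,(305.5,139),.1),onz(C,(400,177),.1))
F=np.array([.6207,.0086,0]);y=np.radians(14.6);M=np.array([[np.cos(y),np.sin(y),0],[-np.sin(y),np.cos(y),0],[0,0,1]])
print("can in fixture",M@(c-F)); print("other bolt tip",)
E
```

```text
[0.49752221 0.24902894 0.1       ] [0.49395334 0.26315293 0.1       ]
can in fixture [-0.05854221  0.2709984   0.1       ]
other bolt tip
```

Emit:
servo_tool(steps=[30,1,0,0,0,0,60,2,0,0,0,0,80,2,0,0,0,0,90,2,0,0,0,0,91.5,2,0,0,0,0,91.5,2,0,0,0,0])

```text
time_s: 4.75
eef_pos: [0.5184, -0.0479, 0.0977]
tool_rot: [-0.088, 0.701, 0.087, 0.702]
wrist_force: [0.4, -0.2, -1.9]
grip_width: 0.0236
```

```bash
cat >> h.py <<'E'
def st(n=1):
    from cell import read_state
    s=read_state();F=np.array([.6207,.0086,0]);y=np.radians(14.6);M=np.array([[np.cos(y),np.sin(y),0],[-np.sin(y),np.cos(y),0],[0,0,1]])
    p=M@(s['eef_pos']-F)*1000;f=M@s['wrist_force'];q=M@s['ft_torque']
    print("t%.2f TCPfix"%s['time_s'],p.round(1),"tipx~%.1f"%(p[0]+94),"F",f.round(2),"T",q.round(3),"g%.1f"%(s['grip_width']*1000),"rot",plan(s,s['eef_pos'],14.6)[0][1].round(4))
E
python3 - <<'E'
from h import *;from cell import *
st()
cv2.imwrite("pics/s4.png",capture("side"));crop("pics/s4.png","pics/s4c.png",280,160,400,260,6.5)
cv2.imwrite("pics/w4.png",capture("wrist"))
E
```

```text
t4.75 TCPfix [-113.2  -28.9   97.7] tipx~-19.2 F [ 0.36 -0.34 -1.9 ] T [ 0.077 -0.072 -0.024] g23.6 rot [-0.0064  0.0005  0.0004]
```

View pics/s4c.png

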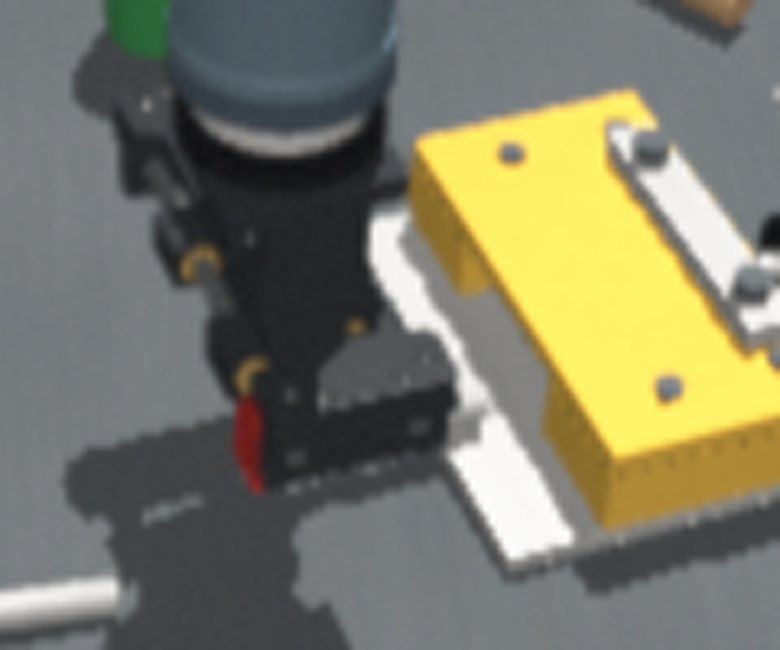

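View pics/w4.png

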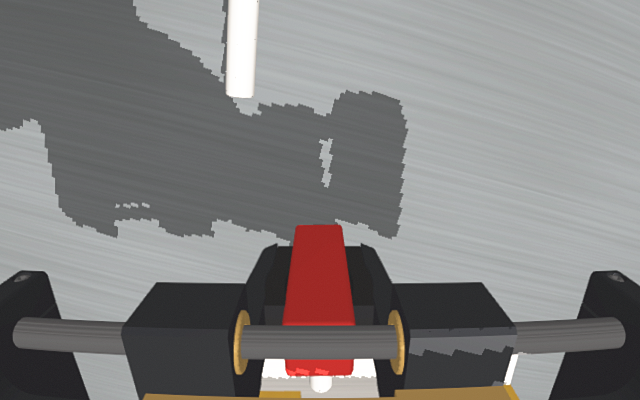

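Emit:
servo_tool(steps=[1,1,12,-0.006,0,0,1.5,1,26,-0.006,0,0,1.5,1,40,-0.006,0,0,1.5,1,50,-0.006,0,0,1.5,1,54,-0.006,0,0,1.5,1,54,-0.006,0,0])

```text
time_s: 5.45
eef_pos: [0.5707, -0.0328, 0.0959]
tool_rot: [-0.09, 0.701, 0.09, 0.702]
wrist_force: [0.1, 0.2, -2.8]
grip_width: 0.0238
```

```bash
python3 -c "
from h import *;st()"
```

```text
t5.45 TCPfix [-58.8 -27.4  95.9] tipx~35.2 F [ 0.1   0.16 -2.77] T [0.161 0.005 0.03 ] g23.8 rot [0.0008 0.0006 0.    ]
```

Now approach the strip slowly.

Emit:
servo_tool(steps=[0,0,3,0,0,0,0,0,6,0,0,0,0,0,8,0,0,0,0,0,8,0,0,0])

```text
time_s: 5.85
eef_pos: [0.5781, -0.0309, 0.0957]
tool_rot: [-0.09, 0.701, 0.09, 0.701]
wrist_force: [-0.7, 0.1, -3.9]
grip_width: 0.0233
```

Emit:
servo_tool(steps=[0,0,1,0,0,0,0,0,2,0,0,0,0,0,2,0,0,0])

```text
time_s: 6.15
eef_pos: [0.5799, -0.0305, 0.0957]
tool_rot: [-0.09, 0.701, 0.09, 0.701]
wrist_force: [0.3, -0.4, -2.5]
grip_width: 0.0234
```

Emit:
servo_tool(steps=[0,0,1,0,0,0,0,0,2,0,0,0,0,0,2,0,0,0])

```text
time_s: 6.45
eef_pos: [0.5813, -0.0302, 0.0956]
tool_rot: [-0.09, 0.702, 0.09, 0.701]
wrist_force: [-2.6, -0.6, -1.4]
grip_width: 0.0237
```

```bash
python3 -c "
from h import *;st()"
```

```text
t6.45 TCPfix [-47.9 -27.6  95.6] tipx~46.1 F [-2.68  0.06 -1.36] T [ 0.128  0.379 -0.029] g23.7 rot [ 0.0004 -0.0013  0.    ]
```

Emit:
servo_tool(steps=[0,0,1,0,0,0,0,0,2,0,0,0,0,0,2,0,0,0])

```text
time_s: 6.75
eef_pos: [0.5832, -0.0297, 0.0955]
tool_rot: [-0.09, 0.702, 0.09, 0.701]
wrist_force: [-4.3, -0.6, -0.2]
grip_width: 0.0232
```

```bash
python3 -c "
from h import *;st()"
```

```text
t6.75 TCPfix [-45.9 -27.6  95.5] tipx~48.1 F [-4.34  0.56 -0.17] T [0.09  0.75  0.012] g23.2 rot [ 0.0004 -0.0014  0.    ]
```

Emit:
servo_tool(steps=[0,1,0,0,0,0,0,2,0,0,0,0,0,3,0,0,0,0,0,4,0,0,0,0,0,4,0,0,0,0])

```text
time_s: 7.25
eef_pos: [0.5822, -0.0268, 0.0954]
tool_rot: [-0.09, 0.702, 0.089, 0.701]
wrist_force: [-2.5, -3.5, -2.5]
grip_width: 0.023
```

```bash
python3 -c "
from h import *;st()"
```

```text
t7.25 TCPfix [-46.2 -24.6  95.4] tipx~47.8 F [-3.34 -2.75 -2.54] T [-0.511  0.836 -0.202] g23.0 rot [-0.001  -0.0016  0.0011]
```

Emit:
servo_tool(steps=[0,0.5,0,0,0,0,0,1,0,0,0,0,0,1.5,0,0,0,0,0,1.5,0,0,0,0])

```text
time_s: 7.65
eef_pos: [0.5818, -0.0255, 0.0953]
tool_rot: [-0.09, 0.702, 0.089, 0.701]
wrist_force: [-4.4, -4.1, -2.0]
grip_width: 0.0237
```

```bash
python3 -c "
from h import *;st()"
```

```text
t7.65 TCPfix [-46.2 -23.2  95.3] tipx~47.8 F [-5.28 -2.89 -1.96] T [-0.543  0.903 -0.262] g23.7 rot [-0.0012 -0.0017  0.0011]
```

Emit:
servo_tool(steps=[0,1,0,0,0,0,0,2,0,0,0,0,0,3,0,0,0,0])

```text
time_s: 7.95
eef_pos: [0.581, -0.0226, 0.0953]
tool_rot: [-0.09, 0.702, 0.089, 0.701]
wrist_force: [-2.4, -4.4, -2.7]
grip_width: 0.0236
```

```bash
python3 -c "
from h import *;st()"
```

```text
t7.95 TCPfix [-46.2 -20.2  95.3] tipx~47.8 F [-3.48 -3.67 -2.73] T [-0.499  0.876 -0.23 ] g23.6 rot [-0.0013 -0.0017  0.0012]
```

Emit:
servo_tool(steps=[0,1,0,0,0,0,0,2,0,0,0,0,0,3,0,0,0,0])

```text
time_s: 8.25
eef_pos: [0.5803, -0.0197, 0.0953]
tool_rot: [-0.09, 0.702, 0.089, 0.701]
wrist_force: [-3.0, -3.5, -3.5]
grip_width: 0.0235
```

```bash
python3 -c "
from h import *;st()"
```

```text
t8.25 TCPfix [-46.3 -17.2  95.3] tipx~47.7 F [-3.77 -2.63 -3.52] T [-0.598  0.855 -0.257] g23.5 rot [-0.0013 -0.0018  0.0012]
```

Emit:
servo_tool(steps=[0,1,0,0,0,0,0,2,0,0,0,0,0,3,0,0,0,0])

```text
time_s: 8.55
eef_pos: [0.5795, -0.0168, 0.0953]
tool_rot: [-0.09, 0.702, 0.089, 0.701]
wrist_force: [-2.9, -3.8, -3.6]
grip_width: 0.0234
```

```bash
python3 -c "
from h import *;st()
from cell import *
cv2.imwrite('pics/w5.png',capture('wrist'));crop('pics/w5.png','pics/w5c.png',220,200,420,400,3)"
```

```text
t8.55 TCPfix [-46.3 -14.2  95.3] tipx~47.7 F [-3.81 -2.95 -3.55] T [-0.596  0.867 -0.299] g23.4 rot [-0.0014 -0.0017  0.0012]
```

View pics/w5c.png

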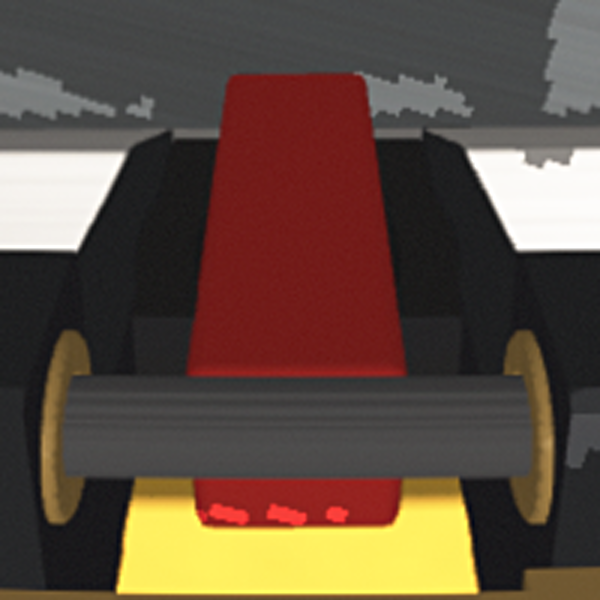

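Emit:
servo_tool(steps=[0,1,0,0,0,0,0,2,0,0,0,0,0,3,0,0,0,0])

```text
time_s: 8.9
eef_pos: [0.5788, -0.0137, 0.0953]
tool_rot: [-0.09, 0.702, 0.089, 0.701]
wrist_force: [-3.0, -4.0, -2.8]
grip_width: 0.0241
```

```bash
python3 -c "
from h import *;st()"
```

```text
t8.90 TCPfix [-46.2 -11.1  95.3] tipx~47.8 F [-3.89 -3.1  -2.81] T [-0.607  0.936 -0.259] g24.1 rot [-0.001  -0.0016  0.001 ]
```

Emit:
servo_tool(steps=[0,1,0,0,0,0,0,2,0,0,0,0,0,3,0,0,0,0])

```text
time_s: 9.2
eef_pos: [0.5781, -0.0109, 0.0954]
tool_rot: [-0.09, 0.702, 0.089, 0.701]
wrist_force: [-3.8, -3.6, -2.3]
grip_width: 0.0236
```

```bash
python3 -c "
from h import *;st()"
```

```text
t9.20 TCPfix [-46.2  -8.1  95.4] tipx~47.8 F [-4.6  -2.56 -2.27] T [-0.525  0.919 -0.222] g23.6 rot [-0.0011 -0.0016  0.001 ]
```

Emit:
servo_tool(steps=[0,1,0,0,0,0,0,2,0,0,0,0,0,3,0,0,0,0])

```text
time_s: 9.5
eef_pos: [0.5773, -0.0079, 0.0954]
tool_rot: [-0.09, 0.702, 0.089, 0.701]
wrist_force: [-3.5, -4.0, -2.2]
grip_width: 0.0235
```

```bash
python3 -c "
from h import *;st()"
```

```text
t9.50 TCPfix [-46.2  -5.1  95.4] tipx~47.8 F [-4.45 -3.   -2.24] T [-0.594  0.932 -0.26 ] g23.5 rot [-0.0011 -0.0016  0.001 ]
```

Emit:
servo_tool(steps=[0,1,0,0,0,0,0,2,0,0,0,0,0,3,0,0,0,0])

```text
time_s: 9.8
eef_pos: [0.5765, -0.005, 0.0953]
tool_rot: [-0.09, 0.702, 0.089, 0.701]
wrist_force: [-3.8, -4.4, -2.7]
grip_width: 0.0235
```

```bash
python3 -c "
from h import *;st()"
```

```text
t9.80 TCPfix [-46.2  -2.   95.3] tipx~47.8 F [-4.83 -3.33 -2.74] T [-0.566  0.925 -0.241] g23.5 rot [-0.0011 -0.0017  0.001 ]
```

Emit:
servo_tool(steps=[0,1,0,0,0,0,0,2,0,0,0,0,0,3,0,0,0,0])

```text
time_s: 10.1
eef_pos: [0.5757, -0.0021, 0.0953]
tool_rot: [-0.09, 0.702, 0.089, 0.701]
wrist_force: [-3.3, -3.7, -3.5]
grip_width: 0.0233
```

```bash
python3 -c "
from h import *;st()"
```

```text
t10.10 TCPfix [-46.2   0.9  95.3] tipx~47.8 F [-4.14 -2.76 -3.53] T [-0.551  0.947 -0.219] g23.3 rot [-0.0011 -0.0017  0.001 ]
```

Emit:
servo_tool(steps=[0,1,0,0,0,0,0,2,0,0,0,0,0,3,0,0,0,0])

```text
time_s: 10.4
eef_pos: [0.575, 0.0008, 0.0953]
tool_rot: [-0.09, 0.702, 0.089, 0.701]
wrist_force: [-3.4, -3.4, -2.5]
grip_width: 0.024
```

```bash
python3 -c "
from h import *;st()"
```

```text
t10.40 TCPfix [-46.2   3.9  95.3] tipx~47.8 F [-4.13 -2.43 -2.45] T [-0.517  0.906 -0.317] g24.0 rot [-0.0011 -0.0017  0.001 ]
```

Emit:
servo_tool(steps=[0,1,0,0,0,0,0,2,0,0,0,0,0,3,0,0,0,0])

```text
time_s: 10.7
eef_pos: [0.5742, 0.0036, 0.0953]
tool_rot: [-0.09, 0.702, 0.089, 0.701]
wrist_force: [-3.2, -3.8, -3.5]
grip_width: 0.0237
```

```bash
python3 -c "
from h import *;st()"
```

```text
t10.70 TCPfix [-46.3   6.9  95.3] tipx~47.7 F [-4.07 -2.91 -3.45] T [-0.576  0.907 -0.272] g23.7 rot [-0.0011 -0.0018  0.001 ]
```

Emit:
servo_tool(steps=[0,1,0,0,0,0,0,2,0,0,0,0,0,3,0,0,0,0])

```text
time_s: 11.0
eef_pos: [0.5735, 0.0066, 0.0954]
tool_rot: [-0.09, 0.702, 0.089, 0.701]
wrist_force: [-3.5, -4.7, -2.7]
grip_width: 0.0238
```

```bash
python3 -c "
from h import *;st()"
```

```text
t11.00 TCPfix [-46.2   9.9  95.4] tipx~47.8 F [-4.56 -3.63 -2.69] T [-0.579  0.887 -0.223] g23.8 rot [-0.0011 -0.0017  0.001 ]
```

Emit:
servo_tool(steps=[0,1,0,0,0,0,0,2,0,0,0,0,0,3,0,0,0,0])

```text
time_s: 11.3
eef_pos: [0.5727, 0.0096, 0.0953]
tool_rot: [-0.09, 0.702, 0.089, 0.701]
wrist_force: [-3.9, -4.6, -3.0]
grip_width: 0.024
```

```bash
python3 -c "
from h import *;st()"
```

```text
t11.30 TCPfix [-46.2  13.   95.3] tipx~47.8 F [-4.94 -3.47 -3.  ] T [-0.504  0.959 -0.264] g24.0 rot [-0.001  -0.0017  0.0009]
```

Emit:
servo_tool(steps=[0,1,0,0,0,0,0,2,0,0,0,0,0,3,0,0,0,0])

```text
time_s: 11.6
eef_pos: [0.5719, 0.0127, 0.0953]
tool_rot: [-0.09, 0.702, 0.089, 0.701]
wrist_force: [-3.9, -3.0, -3.3]
grip_width: 0.0238
```

```bash
python3 -c "
from h import *;st()"
```

```text
t11.60 TCPfix [-46.2  16.2  95.3] tipx~47.8 F [-4.53 -1.94 -3.28] T [-0.413  0.954 -0.263] g23.8 rot [-0.0008 -0.0016  0.0007]
```

Emit:
servo_tool(steps=[0,1,0,0,0,0,0,2,0,0,0,0,0,3,0,0,0,0])

```text
time_s: 11.9
eef_pos: [0.5716, 0.0162, 0.0955]
tool_rot: [-0.09, 0.701, 0.09, 0.701]
wrist_force: [-0.0, 0.5, -3.7]
grip_width: 0.0234
```

```bash
python3 -c "
from h import *;st()"
```

```text
t11.90 TCPfix [-45.6  19.7  95.5] tipx~48.4 F [ 0.08  0.48 -3.68] T [ 0.082 -0.058  0.028] g23.4 rot [-0.     -0.0003  0.0002]
```

The axial force dropped from about 4.5 N to 0 at y ≈ 19–20 mm, so the hole is found. Pushing in carefully.

Emit:
servo_tool(steps=[0,0,2,0,0,0,0,0,4,0,0,0,0,0,6,0,0,0,0,0,6,0,0,0])

```text
time_s: 12.3
eef_pos: [0.5784, 0.0186, 0.096]
tool_rot: [-0.09, 0.701, 0.09, 0.702]
wrist_force: [-0.2, -0.6, -3.6]
grip_width: 0.0239
```

```bash
python3 -c "
from h import *;st()"
```

```text
t12.30 TCPfix [-38.4  20.3  96. ] tipx~55.6 F [-0.32 -0.54 -3.6 ] T [ 0.134 -0.022 -0.029] g23.9 rot [ 0.0009  0.0017 -0.0003]
```

Emit:
servo_tool(steps=[0,0,3,0,0,0,0,0,6,0,0,0,0,0,9,0,0,0,0,0,12,0,0,0,0,0,15,0,0,0,0,0,15,0,0,0])

```text
time_s: 12.9
eef_pos: [0.5926, 0.022, 0.0958]
tool_rot: [-0.09, 0.701, 0.09, 0.702]
wrist_force: [-0.4, 0.7, -1.8]
grip_width: 0.0238
```

```bash
python3 -c "
from h import *;st()"
```

```text
t12.90 TCPfix [-23.9  20.   95.8] tipx~70.1 F [-0.24  0.8  -1.83] T [ 0.084 -0.08  -0.014] g23.8 rot [ 0.0004  0.0006 -0.0001]
```

Emit:
servo_tool(steps=[0,0,2,0,0,0,0,0,4,0,0,0,0,0,6,0,0,0,0,0,8,0,0,0,0,0,8,0,0,0])

```text
time_s: 13.4
eef_pos: [0.6001, 0.0239, 0.0958]
tool_rot: [-0.09, 0.701, 0.09, 0.702]
wrist_force: [0.4, 0.5, -2.3]
grip_width: 0.0241
```

```bash
python3 -c "
from h import *;st()
from cell import *
cv2.imwrite('pics/s6.png',capture('side'));crop('pics/s6.png','pics/s6c.png',300,150,420,250,6.5)"
```

```text
t13.40 TCPfix [-16.1  20.   95.8] tipx~77.9 F [ 0.5   0.39 -2.27] T [ 0.07  -0.032  0.016] g24.1 rot [ 0.0005  0.0004 -0.    ]
```

View pics/s6c.png

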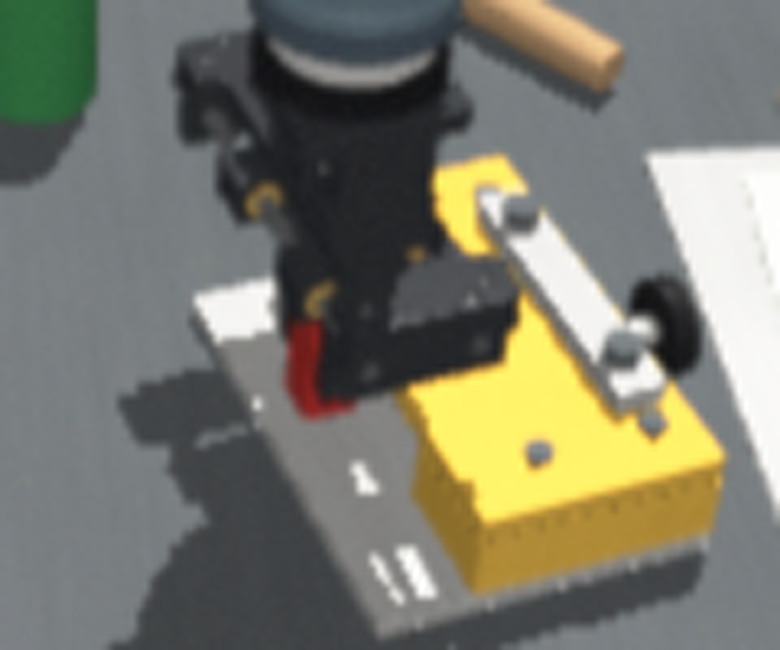

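Emit:
servo_tool(steps=[0.5,0,0,0,0,0,1,0,0,0,0,0,1,0,0,0,0,0])

```text
time_s: 13.75
eef_pos: [0.5996, 0.0237, 0.0946]
tool_rot: [-0.09, 0.701, 0.09, 0.701]
wrist_force: [0.8, -0.6, -3.5]
grip_width: 0.0238
```

```bash
python3 -c "
from h import *;st()"
```

```text
t13.75 TCPfix [-16.6  20.   94.6] tipx~77.4 F [ 0.62 -0.83 -3.47] T [ 0.15  -0.075 -0.042] g23.8 rot [ 0.0004 -0.0003  0.    ]
```

Emit:
servo_tool(steps=[0.5,0,0,0,0,0,0.5,0,0,0,0,0])

```text
time_s: 13.95
eef_pos: [0.5997, 0.0238, 0.0941]
tool_rot: [-0.09, 0.701, 0.09, 0.701]
wrist_force: [-0.9, 0.8, -3.2]
grip_width: 0.0235
```

```bash
python3 -c "
from h import *;st()"
```

```text
t13.95 TCPfix [-16.5  20.   94.1] tipx~77.5 F [-0.71  0.97 -3.2 ] T [ 0.165 -0.069  0.004] g23.5 rot [ 0.0004 -0.0002 -0.    ]
```

Not yet on the sill; now pushing to the hood in small steps.

Emit:
servo_tool(steps=[0,0,0.7,0,0,0,0,0,1.5,0,0,0,0,0,1.5,0,0,0])

```text
time_s: 14.25
eef_pos: [0.6012, 0.0242, 0.0942]
tool_rot: [-0.09, 0.701, 0.09, 0.701]
wrist_force: [-1.3, -0.6, -1.7]
grip_width: 0.0238
```

```bash
python3 -c "
from h import *;st()"
```

```text
t14.25 TCPfix [-15.   20.   94.2] tipx~79.0 F [-1.44 -0.29 -1.68] T [0.126 0.076 0.012] g23.8 rot [ 0.0004 -0.0003 -0.    ]
```

Emit:
servo_tool(steps=[0,0,0.5,0,0,0,0,0,1,0,0,0,0,0,1,0,0,0])

```text
time_s: 14.55
eef_pos: [0.6013, 0.0242, 0.094]
tool_rot: [-0.09, 0.702, 0.09, 0.701]
wrist_force: [-3.7, -0.9, 1.2]
grip_width: 0.0236
```

```bash
python3 -c "
from h import *;st()"
```

```text
t14.55 TCPfix [-14.8  19.9  94. ] tipx~79.2 F [-3.79  0.02  1.2 ] T [ 0.164  0.818 -0.056] g23.6 rot [ 0.0004 -0.0021  0.0001]
```

Emit:
servo_tool(steps=[0,0,0.5,0,0,0,0,0,1,0,0,0,0,0,1,0,0,0])

```text
time_s: 14.85
eef_pos: [0.6015, 0.0242, 0.094]
tool_rot: [-0.09, 0.703, 0.09, 0.7]
wrist_force: [-7.4, -1.7, 3.3]
grip_width: 0.0238
```

```bash
python3 -c "
from h import *;st()
from cell import *
for n,b in (('side',(320,160,400,225,9)),('wrist',(220,200,420,400,3)),('scene',(260,180,360,260,7))):
    cv2.imwrite(f'pics/{n}7.png',capture(n));crop(f'pics/{n}7.png',f'pics/{n}7c.png',*b)"
```

```text
t14.85 TCPfix [-14.7  20.   94. ] tipx~79.3 F [-7.63  0.24  3.26] T [ 0.213  1.386 -0.005] g23.8 rot [ 0.0003 -0.0041  0.0002]
```

View pics/side7c.png

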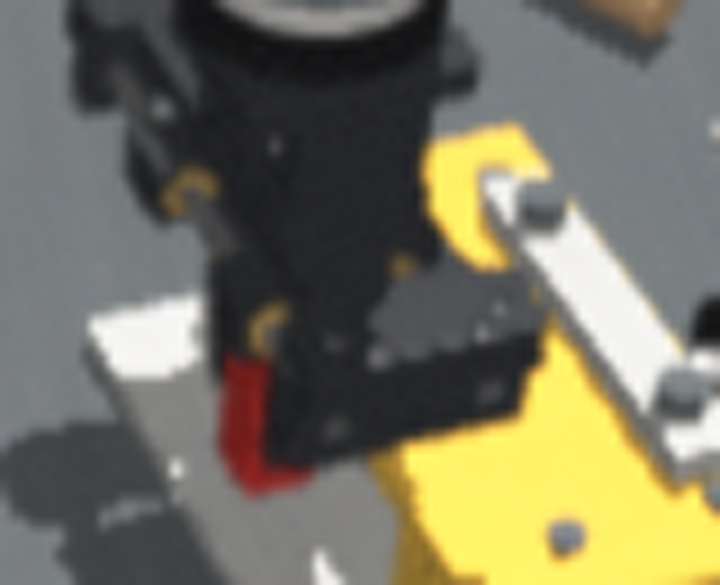

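View pics/wrist7c.png

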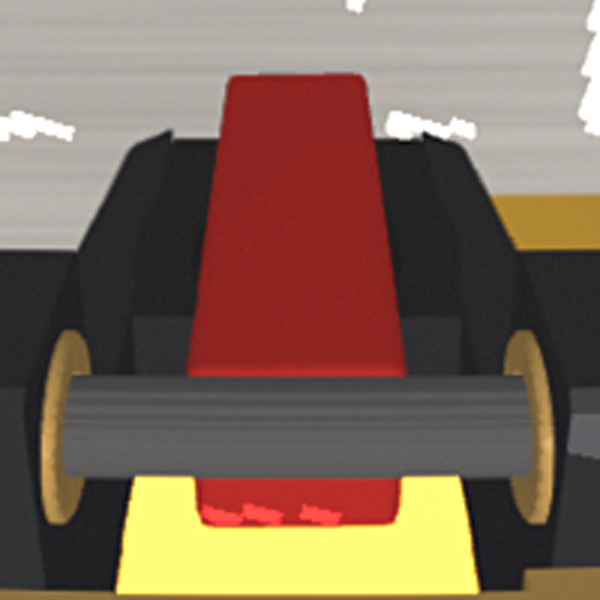

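Emit:
servo_tool(steps=[0,0,-1,0,0,0,0,0,-1.3,0,0,0,0,0,-1.3,0,0,0])

```text
time_s: 15.3
eef_pos: [0.6013, 0.0242, 0.094]
tool_rot: [-0.09, 0.702, 0.09, 0.701]
wrist_force: [-5.3, -0.9, -0.1]
grip_width: 0.0235
```

```bash
python3 -c "
from h import *;st()"
```

```text
t15.30 TCPfix [-14.8  20.   94. ] tipx~79.2 F [-5.41  0.44 -0.12] T [ 0.189  0.909 -0.053] g23.5 rot [ 0.0004 -0.0013  0.    ]
```

Emit:
servo_tool(steps=[0.3,0,0,0,0,0,0.3,0,0,0,0,0])

```text
time_s: 15.5
eef_pos: [0.6013, 0.0242, 0.0938]
tool_rot: [-0.09, 0.702, 0.09, 0.701]
wrist_force: [-6.0, -1.6, 1.5]
grip_width: 0.0237
```

```bash
python3 -c "
from h import *;st()"
```

```text
t15.50 TCPfix [-14.8  19.9  93.8] tipx~79.2 F [-6.22 -0.07  1.45] T [ 0.174  1.046 -0.015] g23.7 rot [ 0.0003 -0.0015  0.0001]
```

Emit:
servo_tool(steps=[0,0,-0.7,0,0,0,0,0,-0.7,0,0,0,0.4,0,-0.7,0,0,0,0.4,0,-0.7,0,0,0])

```text
time_s: 15.9
eef_pos: [0.6012, 0.0242, 0.0937]
tool_rot: [-0.09, 0.701, 0.09, 0.701]
wrist_force: [-4.5, -0.6, 1.6]
grip_width: 0.0239
```

```bash
python3 -c "
from h import *;st()"
```

```text
t15.90 TCPfix [-14.9  20.   93.7] tipx~79.1 F [-4.53  0.61  1.65] T [ 0.168  0.86  -0.018] g23.9 rot [ 0.0004 -0.0001  0.0001]
```

Emit:
servo_tool(steps=[0.4,0,0,0,0,0,0.4,0,0,0,0,0])

```text
time_s: 16.1
eef_pos: [0.6013, 0.0242, 0.0937]
tool_rot: [-0.09, 0.701, 0.09, 0.701]
wrist_force: [-7.3, -1.7, 5.8]
grip_width: 0.0236
```

```bash
python3 -c "
from h import *;st()"
```

```text
t16.10 TCPfix [-14.9  20.   93.7] tipx~79.1 F [-7.55  0.16  5.82] T [ 0.221  1.224 -0.066] g23.6 rot [ 0.0004 -0.0001  0.0003]
```

Emit:
servo_tool(steps=[-0.3,0,-0.3,0,0,0,-0.3,0,-0.3,0,0,0])

```text
time_s: 16.3
eef_pos: [0.6012, 0.0241, 0.0937]
tool_rot: [-0.09, 0.701, 0.09, 0.702]
wrist_force: [-4.3, -1.1, 2.1]
grip_width: 0.0237
```

Emit:
servo_tool(steps=[0,0,0,0,0,0,0,0,0,0,0,0,0,0,0,0,0,0,0,0,0,0,0,0], jaw=50)

```text
time_s: 16.7
eef_pos: [0.6015, 0.0243, 0.0936]
tool_rot: [-0.09, 0.701, 0.09, 0.702]
wrist_force: [0.7, 0.8, 0.3]
grip_width: 0.0498
```

```bash
python3 -c "
from h import *;st()
from cell import *
cv2.imwrite('pics/w8.png',capture('wrist'));crop('pics/w8.png','pics/w8c.png',220,200,420,400,3)"
```

```text
t16.70 TCPfix [-14.7  20.   93.6] tipx~79.3 F [0.86 0.62 0.32] T [ 0.065 -0.055 -0.004] g49.8 rot [ 0.0005  0.0011 -0.    ]
```

View pics/w8c.png

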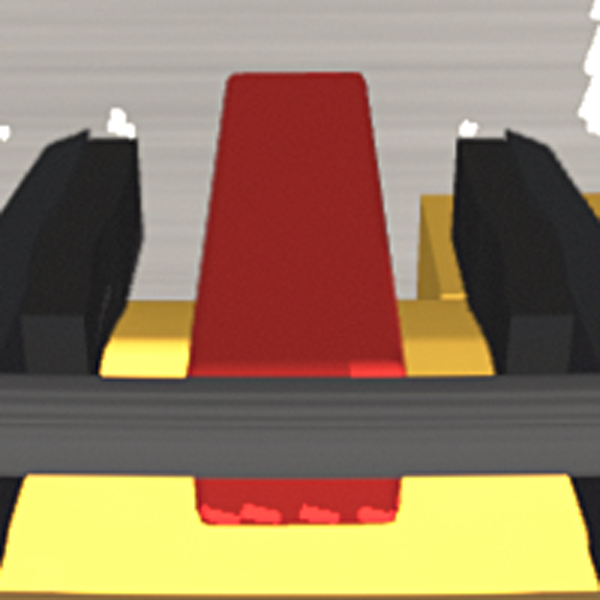

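Released and still standing. Now lift straight up, back off a little and look.

Emit:
servo_tool(steps=[-15,0,0,0,0,0,-40,0,0,0,0,0,-75,0,0,0,0,0,-110,0,0,0,0,0,-145,0,-10,0,0,0,-165,0,-50,0,0,0,-165,0,-80,0,0,0,-165,0,-80,0,0,0])

```text
time_s: 17.55
eef_pos: [0.5205, 0.0026, 0.2598]
tool_rot: [-0.09, 0.702, 0.089, 0.701]
wrist_force: [0.1, 0.3, -0.5]
grip_width: 0.05
```

```bash
python3 -c "
from h import *;st()
from cell import *
import pickle
pickle.dump(camera_model('wrist'),open('w9.pkl','wb'))
for n,b in (('side',(310,150,420,250,7)),('wrist',(200,200,440,400,3.3)),('scene',(250,200,390,300,5.5))):
    cv2.imwrite(f'pics/{n}9.png',capture(n));crop(f'pics/{n}9.png',f'pics/{n}9c.png',*b)"
```

```text
t17.55 TCPfix [-98.4  19.4 259.8] tipx~-4.4 F [ 0.16  0.28 -0.53] T [ 0.093 -0.124 -0.005] g50.0 rot [-0.0006 -0.0013  0.0018]
```

View pics/side9c.png

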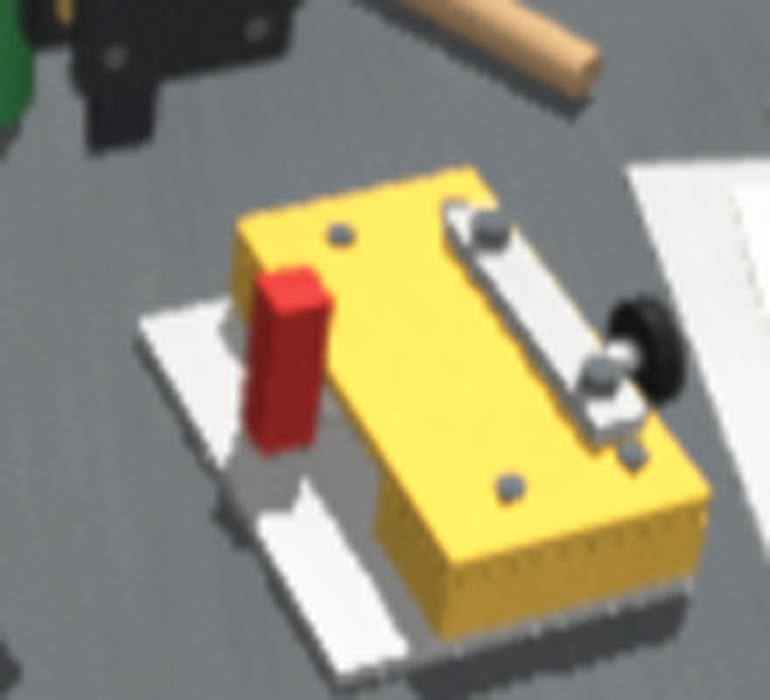

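View pics/wrist9.png

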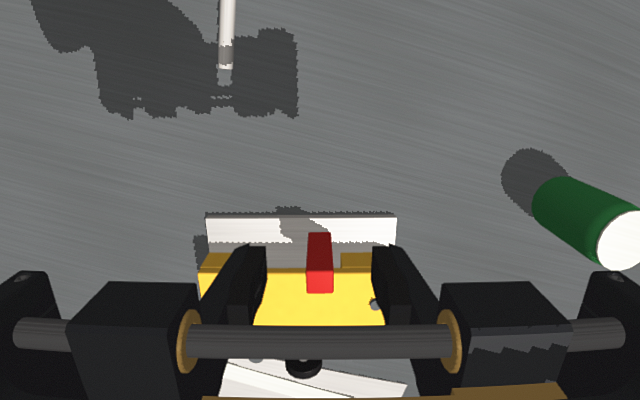

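View pics/scene9.png

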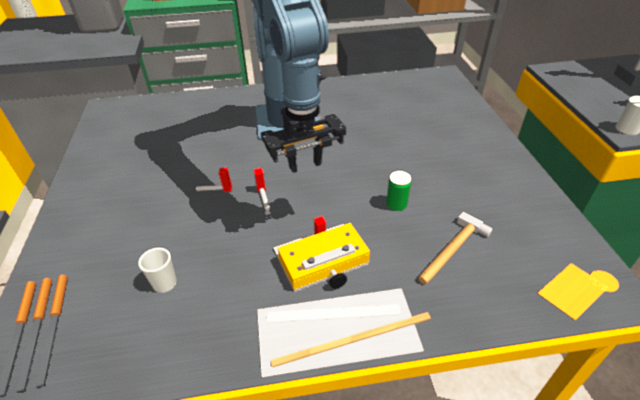

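```bash
python3 - <<'E'
from h import *;from cell import *;import pickle
F=np.array([.6207,.0086,0]);y=np.radians(14.6);M=np.array([[np.cos(y),np.sin(y),0],[-np.sin(y),np.cos(y),0],[0,0,1]])
S=camera_model("side");print(M@(onz(S,(352.3,191.3),.085)-F)*1000)
W=pickle.load(open("w9.pkl","rb"))
crop("pics/wrist9.png","pics/w9d.png",270,215,370,305,8)
# predicted handle top corners at home, y=20
for ys in (20,):
    P=[F+M.T@np.array([x,ys/1000+d,.085]) for x in(-.024,0) for d in(.012,-.012)]
    print(proj(W,P),proj(S,P))
E
```

```text
[-12.54213978  16.22262253  85.        ]
[[334.15443697 273.34056821]
 [305.92926516 273.31991071]
 [333.73713231 297.07295583]
 [306.31215242 297.04831212]] [[345.8844582  188.47220348]
 [349.4551354  194.21914168]
 [354.33068245 186.57532801]
 [358.01329166 192.25556032]]
```

View pics/w9d.png

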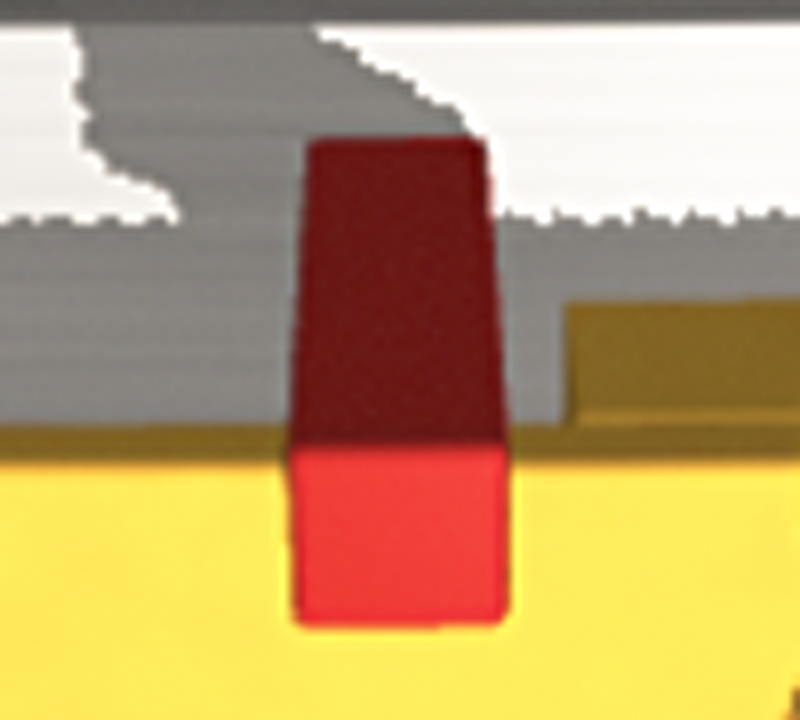

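```bash
python3 - <<'E'
from h import *;from cell import *;import pickle
F=np.array([.6207,.0086,0]);y=np.radians(14.6);M=np.array([[np.cos(y),np.sin(y),0],[-np.sin(y),np.cos(y),0],[0,0,1]])
W=pickle.load(open("w9.pkl","rb"))
q=lambda *p:proj(W,F+M.T@(np.array(p)/1000))[0].round(1)
print("hood edge top",q(0,20,52),"obs row 273.0; hood edge bottom",q(0,0,40),"obs 268.3; sill front",q(-40,20,10),"obs 217.6")
f=lambda u,v,z:(M@(onz(W,(u,v),z)-F)*1000).round(1)
print("obs hood edge",f(320,273,52),"handle top front",f(320,293.2,85),"back",f(320,270.7,85),"handle foot back",f(320,232.3,10),"sill front",f(320,217.7,10))
E
```

```text
hood edge top [320.  276.7] obs row 273.0; hood edge bottom [299.9 270.1] obs 268.3; sill front [320.  221.3] obs 217.6
obs hood edge [-3.19116e+04 -3.37000e+01  5.20000e+04] handle top front [-5.88756e+04 -7.17000e+01  8.50000e+04] back [-5.14398e+04 -6.74000e+01  8.50000e+04] handle foot back [-4684.     10.5 10000. ] sill front [-4202.     10.7 10000. ]
```

```bash
python3 -c "
from cell import *
print(sign_off());print(read_state()['time_s'])"
```

```text
the job is handed in; nothing more can be done
None
the job is handed in; nothing more can be done
```

The bolt is home: its handle stands upright on the sill against the hood, the gripper is clear, and I handed the job in at about 18 s.

- **Which bolt:** of the three identical ones, I took the one farthest from the base (about 0.59 m away, against 0.41 m and 0.38 m).
- **Finding the hole:** I slid the rod along the strip with about 4–5 N of axial push. At about 20 mm left of the fixture's middle that push dropped to zero.
- **Pushing home:** the rod then went in freely until a firm stop at about 79 mm tip depth. I pressed on it with at most about 8 N. I lowered the foot onto the sill, then opened the gripper and withdrew.

**Last checks:**
- **Seating:** measured against the fixture in the same wrist picture, the handle meets the hood's edge to within about 1 mm.
- **Other things:** the can, hammer, cup and the two other bolts look unmoved in the scene picture.

**What disagreed:**
- **Wrist picture offset:** everything in the last wrist picture sat about 3.5 px off prediction. The handle and fixture shifted alike, so I compared them with each other rather than with the calibration.
- **Handle's sideways position:** the side camera put the handle about 16 mm left of the fixture's middle, where the arm's own pose says 20 mm. I didn't resolve this.
- **Final tip depth:** the 79 mm comes from my estimated grip offset, so I relied on the firm stop and the pictures to judge it home at 80 mm.

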